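# Fill the empty well of the paint case

### The job

The flat black paint case has three round wells and two of them already hold a small face-paint pot. Take the loose small pot of that same size from the tablecloth (not the wider pot that looks like it) and set it down gently, lid up, in the well that is empty. Leave the two pots in the case as they are.

Things in the scene. Friction and masses are not known exactly. Their poses are not given: they have to be found in the camera images.
- tray: Flat black plastic paint case, fixed to the table: 100 mm (its x) by 280 mm (its y), 18 mm high. Origin at the centre of its underside, z up. Three equal round wells open upward, 60 mm in diameter and 12 mm deep (floor 6 mm above the origin), centred on its x = 0 at y = -90, 0 and +90 mm. Two wells hold a pot at the start, one of the three is empty; which one varies.
- spare_mid (a point): The loose small paint pot, standing upright on the tablecloth outside the case: 44 mm diameter, 40 mm high, about 45 g, straight-sided, white with a grey screwed-on lid. The point is at its centre, half-way up (20 mm above its underside), z up through the lid. A look-alike 66 mm wide and as high, too wide for a well, stands 0.1 m or more away; a can, a spray bottle and a flat paint cake are 0.12 m or more from any pot or well.
- pot_a_mid (a point): One of the two pots that stand in the case's wells at the start: 44 mm diameter, 40 mm high, about 45 g, straight-sided, white with a grey screwed-on lid. The point is at its centre, half-way up (20 mm above its underside), z up through the lid. It stands up to a few mm off its well's centre.
- pot_b_mid (a point): The other pot that stands in a well at the start, same as pot_a: 44 mm diameter, 40 mm high, about 45 g, straight-sided, white with a grey screwed-on lid. The point is at its centre, half-way up (20 mm above its underside), z up through the lid. It too stands up to a few mm off its well's centre.
Not all that is in view belongs to the job. What is shaped like the part that bears spare_mid but turquoise or yellow is not meant.

How it is judged:
By the outcome, as a careful person would: the job done as asked, in the order asked, and still so for the second after the job is handed in, with the robot touching nothing.
It also fails if it takes over 35 s, if anything falls off the work surface, if the arm or the gripper's body presses on something with over 40 N, if the wrist force passes 120 N, or if a joint passes its speed limit or range.

### The arm

A 6-joint arm with a two-finger parallel gripper is mounted at the origin on the work surface. World frame = base frame: x ahead of the robot, y to its left, z up, the work surface at z = 0. Lengths are in m, angles in rad, forces in N, time in s.
With the tool pointing down it reaches from about 0.35 to 0.875 m from the base axis. Payload 4.2 kg.
Tool frame: the origin (TCP) lies between the finger pads; the fingertips stand 8 mm ahead of it and the grasp point (between the pads) lies 11 mm behind it; y points along the fingers, z is the direction in which the jaws open and shut, and the axes are right-handed (so a half turn about y gives the same grasp; the last joint's range is limited). The gripper opens to 85 mm and grips with 20 to 120 N. Pads are 22 mm wide; open, the fingers measure 114 mm over their backs; the gripper's body (76 mm by 85 mm) begins 54 mm behind the grasp point. The pads swing forward as they close: fully open they stand 13 mm farther back than shut.
Start: joints at [1.466, 0.385, 0.008, 0, -1.194, -0.259], TCP at [0.222, 0.584, 0.239] pointing down, gripper open.
Joint ranges: [-3.14, 3.14], [-1.21, 2.06], [-1.07, 1.41], [-3.16, 2.05], [-2.99, -0.16], [-3.1, 3.1]. Speed limits (rad/s): [2.79, 2.79, 3.14, 3.14, 3.14, 3.14].

### API

Orientations are given as [roll, pitch, yaw] about the fixed x, y, z axes, in that order (R = Rz(yaw) Ry(pitch) Rx(roll)).
In Python, from station import bot gives the robot as it stands.
- The arm moves only by the shell command python3 -m jog 'ROWS' [FORCE]. ROWS is JSON, a list that holds one entry, the list of rows, each a list of 5 numbers: the closure, from 0 (fully open) to 1 (shut), then the shift along the world's x, y, z in mm, then the turn about the world's z in rad. In form: [[[grip, x, y, z, spin], ...]]. A call has 1 to 5 rows; each row is the pose to reach, as a shift and turn from the pose measured when the call began; what a row does not reach only later rows make up. A row lasts 1/12 s, in which the tool goes at most 41.7 mm and 7.16 degrees, less where a joint would pass 70% of its speed; a pose out of reach is approached as far as the arm can. A call with a gripper value outside its range is refused whole. The fingers move at their own pace and stop on an object; FORCE is the grip in N (left out, the last holds). Time passes only in rows, so rows that repeat a pose let the fingers close. It gives the time, the measured TCP pose, the force and the opening at its end, in the units of the state.
- bot.observe(): the state, without advancing time (a new reading comes with each control period).
- bot.grab_frame(name): name is "side" or "top" or "wrist"; returns a dict with "pixels" (384x512x3 uint8, red, green, blue), "depth" (384x512 float32, m along the optical axis (not along the pixel's ray), 0 where there is no reading), "fov_y" (degrees; the focal length in pixels is half the picture's height over the tangent of half this angle, whatever the lens; pixels are square), "cx", "cy" (the principal point, pixels), "extrinsics" (4x4, takes a point from camera to world coordinates). Camera axes: x right, y down, z forward; pixel columns grow to the right and rows downward; lengths in m; the calibration is good to about 2 mm. The wrist camera is an equidistant fisheye: a pixel r from the principal point sees the ray r / f radians off the axis. A picture is of the moment at which its call begins.
- bot.close_job(): hands the job in, once; it reports no verdict.
The state is a dict: "time": time; "q": joint angles; "joint_vel": joint speeds; "joint_efforts": joint torques, N m; "eef_pos": TCP position; "ee_rot": TCP orientation; "wrist_force": force on the tool from outside, world axes, zero at the start; "wrist_torque": the same for the moment, N m; "gripper_width": finger opening in m.
Only numpy, scipy, OpenCV 4.12 (cv2) and the standard library are available. Lean on these libraries where they do the work, as an engineer would, in place of code of your own. Each camera call takes 0.05 s, during which the arm holds its last target. There are 200 camera calls.

## Working session

There is one attempt and no reset: what is moved stays moved. The work goes in short steps, Python scripts to look and compute and a shell command to move; the robot and the scene stay as the last step left them, time stands still between calls to the robot, and variables do not carry over. Pictures are saved under pics/ and viewed, about 8 in all and at most 12, crops included, and the job is handed in when it is done.

```bash
mkdir -p pics
cat > h.py <<'E'
from station import bot
import numpy as np, cv2
def grab(n):
    f=bot.grab_frame(n); f['f']=f['pixels'].shape[0]/2/np.tan(np.radians(f['fov_y']/2)); return f
def save(f,p,crop=None,s=1):
    im=f['pixels'][...,::-1]
    if crop: x0,y0,x1,y1=crop; im=im[y0:y1,x0:x1]
    cv2.imwrite('pics/'+p,cv2.resize(im,None,fx=s,fy=s,interpolation=cv2.INTER_CUBIC))
def plane(f,u,v,z):
    E=np.array(f['extrinsics']); d=E[:3,:3]@np.array([(u-f['cx'])/f['f'],(v-f['cy'])/f['f'],1]); o=E[:3,3]
    return o+d*(z-o[2])/d[2]
def cloud(f):
    E=np.array(f['extrinsics']); D=f['depth']; v,u=np.indices(D.shape)
    P=np.stack([(u-f['cx'])/f['f']*D,(v-f['cy'])/f['f']*D,D],-1)
    return P@E[:3,:3].T+E[:3,3]
E
python3 - <<'E'
from h import *
s=bot.observe(); print(s['time'],s['eef_pos'],s['ee_rot'],s['gripper_width'])
f=grab('top'); save(f,'top.png',s=1.5); np.save('top.npy',f,allow_pickle=True); print(f['extrinsics'],f['f'])
f=grab('side'); save(f,'side.png',s=1.5)
E
```

```text
0.0 [0.22214471 0.58358299 0.23821292] [-1.56859665e+00  9.61371297e-05  2.77765413e+00] 0.08573013368454613
[[-5.85226602e-04 -9.91552521e-01  1.29704496e-01  3.80644859e-01]
 [-9.99988953e-01  1.18521155e-03  4.54864233e-03  6.49390472e-03]
 [-4.66394504e-03 -1.29700401e-01 -9.91542260e-01  1.06712091e+00]
 [ 0.00000000e+00  0.00000000e+00  0.00000000e+00  1.00000000e+00]] 431.6121107446198
```

View pics/top.png

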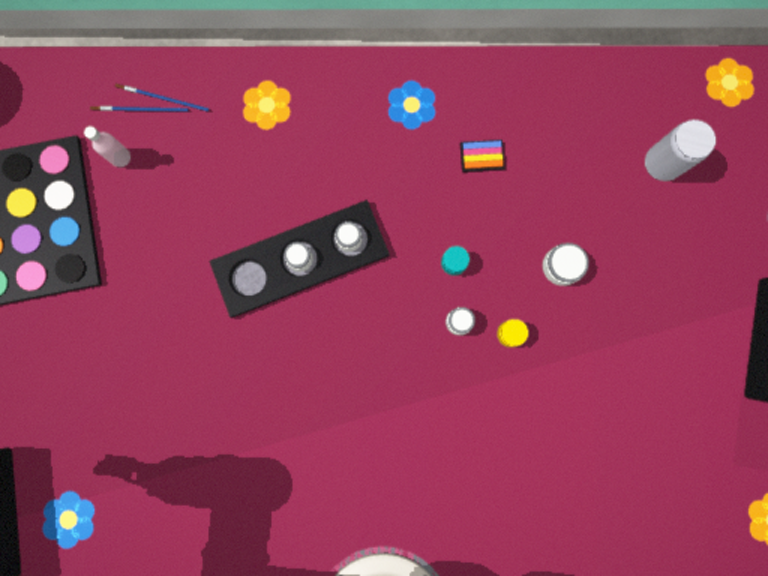

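View pics/side.png

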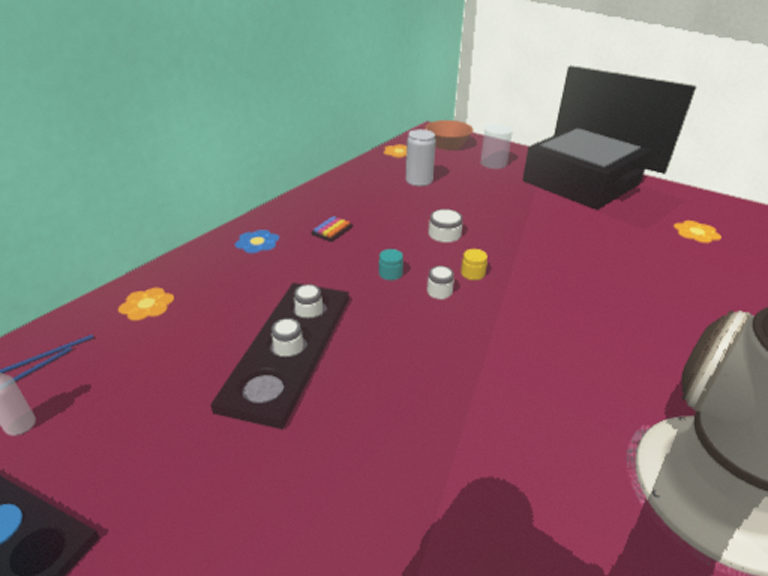

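Seen in the 1.5x top picture: a small white pot at (460,321), a wide white pot at (568,263), a turquoise pot at (456,260) and a yellow pot at (513,333). The case holds pots at (299,257) and (350,237), and the well at (249,278) is empty. The spare should be the white pot at (460,321), because it is white with a grey lid and matches the case pots in size. The pot at (568,263) is too wide, and the turquoise and yellow pots are excluded by colour. I'll measure these and confirm in a crop.

Run:
```python
from h import *
f=np.load('top.npy',allow_pickle=True).item(); P=cloud(f); save(f,'crop.png',(130,120,410,245),2.8)
im=f['pixels'].astype(int)
print('table z',np.median(P[240:280,200:300,2]))
# pots: depth height mask
for n,(u,v) in dict(spare=(307,213),wide=(378,175),turq=(304,173),yel=(342,221),pa=(199,170),pb=(233,156)).items():
    m=(P[...,2]>0.032)&(P[...,2]<.07); l=cv2.connectedComponents(m.astype(np.uint8))[1]; k=l==l[v,u]
    z=np.median(P[k][:,2]); t=k&(abs(P[...,2]-z)<.006)
    c=max(cv2.findContours(t.astype(np.uint8),0,2)[0],key=cv2.contourArea)
    (cu,cv_),r=cv2.minEnclosingCircle(c); p=plane(f,cu,cv_,z); A=t.sum()
    print(n,t.sum(),np.round(p,4),'mean',np.round(P[t].mean(0),4),'diam',2*np.sqrt(A/np.pi)*np.median(f['depth'][t])/f['f'])
# tray
d=(im.max(-1)<75).astype(np.uint8); d[:, :135]=0; d[:,270:]=0; d[:125]=0; d[215:]=0
m=(((P[...,2]>.012)&(P[...,2]<.026))).astype(np.uint8); m[:, :135]=0; m[:,270:]=0; m[:125]=0; m[215:]=0
for k in (d,m):
    c=max(cv2.findContours(k,0,2)[0],key=cv2.contourArea); h=cv2.convexHull(c)
    q=np.array([plane(f,*p[0],.018)[:2] for p in h],np.float32); print(cv2.minAreaRect(q))
# well: light grey disc floor
g=((im.max(-1)-im.min(-1)<40)&(im.max(-1)>95)).astype(np.uint8)
l=cv2.connectedComponents(g)[1]; k=l==l[185,166]; c=max(cv2.findContours(k.astype(np.uint8),0,2)[0],key=cv2.contourArea)
e=cv2.fitEllipse(c); print(e,k.sum(),[plane(f,*e[0],z) for z in(.006,.018)])
```

```text
table z 0.0006516762795316655
spare 237 [ 0.4652 -0.1245  0.0408] mean [ 0.4651 -0.1243  0.0409] diam 0.04136090235390276
wide 549 [ 0.557  -0.2965  0.0407] mean [ 0.5575 -0.2968  0.0407] diam 0.06367383323254046
turq 233 [ 0.5636 -0.1174  0.0407] mean [ 0.5638 -0.1175  0.0407] diam 0.04153422143981136
yel 247 [ 0.4449 -0.2072  0.0407] mean [ 0.4453 -0.2075  0.0406] diam 0.04212738165151527
pa 235 [0.5693 0.1384 0.0467] mean [0.5692 0.1381 0.0469] diam 0.04154808085022957
pb 230 [0.6027 0.057  0.0467] mean [0.6026 0.0568 0.047 ] diam 0.041259761637847926
((0.5686113834381104, 0.13649648427963257), (0.1027803048491478, 0.2791915535926819), 21.68819808959961)
((0.5697203874588013, 0.1381189525127411), (0.10136373341083527, 0.2801852524280548), 21.690366744995117)
((165.99827575683594, 185.3342742919922), (21.20339584350586, 21.82158088684082), 27.70328712463379) 389 [array([0.53737553, 0.2215668 , 0.006     ]), array([0.5356031 , 0.21913458, 0.018     ])]
```

View pics/crop.png

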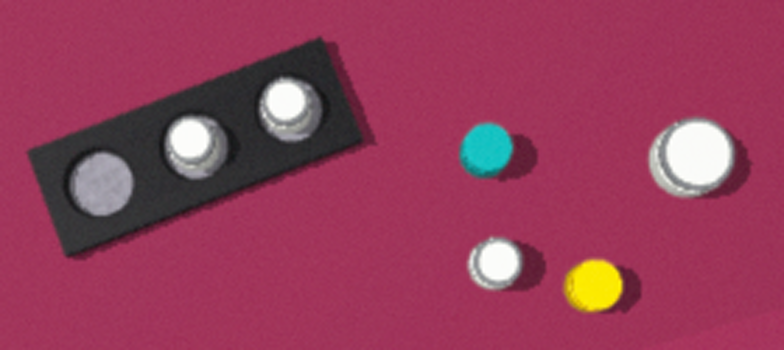

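The crop confirms it: the small white grey-lidded pot at crop (497,263) is the spare. Measured lid diameter is about 41 mm, the same as the case pots, against 64 mm for the wide one at (690,155). Spare is at (0.465, -0.124), the empty well at (0.5365, 0.2212), and the jaw axis should lie along the case's x, a turn of -0.83.

```bash
python3 -m jog '[[[0,243,-708,-80,-0.83],[0,243,-708,-80,-0.83],[0,243,-708,-80,-0.83],[0,243,-708,-80,-0.83],[0,243,-708,-80,-0.83]]]' 30
```

```text
time: 0.52
eef_pos: [0.2896, 0.3859, 0.2163]
ee_rot: [-1.569, 0.0, 2.147]
wrist_force: [1.4, 0.5, 0.5]
gripper_width: 0.0854
```

```bash
python3 -m jog '[[[0,175,-510,-58,-0.2],[0,175,-510,-58,-0.2],[0,175,-510,-58,-0.2],[0,175,-510,-58,-0.2],[0,175,-510,-58,-0.2]]]'
python3 -m jog '[[[0,110,-310,-35,0],[0,110,-310,-35,0],[0,110,-310,-35,0],[0,110,-310,-35,0],[0,110,-310,-35,0]]]'
```

```text
time: 0.93
eef_pos: [0.3563, 0.1901, 0.1943]
ee_rot: [-1.569, 0.0, 1.948]
wrist_force: [0.2, 0.7, 0.3]
gripper_width: 0.0855
time: 1.35
eef_pos: [0.4253, -0.0053, 0.1723]
ee_rot: [-1.569, 0.0, 1.948]
wrist_force: [1.0, 1.2, -0.2]
gripper_width: 0.0856
```

```bash
python3 -m jog '[[[0,40,-119,-50,0],[0,40,-119,-50,0],[0,40,-119,-50,0],[0,40,-119,-50,0],[0,40,-119,-50,0]]]'
python3 - <<'E'
from h import *
s=bot.observe(); print(s['eef_pos'])
save(grab('wrist'),'w1.png',s=1.2)
E
```

```text
time: 1.77
eef_pos: [0.4645, -0.1268, 0.1202]
ee_rot: [-1.565, -0.001, 1.943]
wrist_force: [-0.4, -0.7, 0.4]
gripper_width: 0.0854
[ 0.46454356 -0.12675464  0.1202291 ]
```

View pics/w1.png

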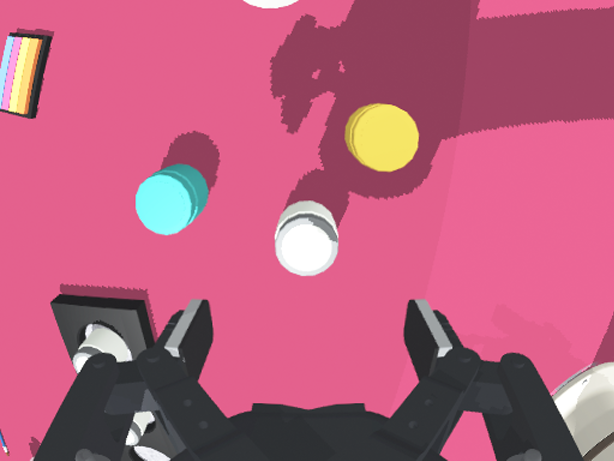

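The wrist view shows the white pot at (307,245), centred between the fingers at about (200,330) and (418,330), with turquoise and yellow clear of both. I'll descend.

```bash
python3 -m jog '[[[0,0.5,2,-30,0],[0,0.5,2,-60,0],[0,0.5,2,-80,0],[0,0.5,2,-94,0],[0,0.5,2,-94,0]]]'
python3 -m jog '[[[1,0,0,0,0],[1,0,0,0,0],[1,0,0,0,0],[1,0,0,0,0],[1,0,0,0,0]]]' 30
python3 -m jog '[[[1,0,0,0,0],[1,0,0,0,0],[1,0,0,0,0],[1,0,0,0,0],[1,0,0,0,0]]]'
```

```text
time: 2.23
eef_pos: [0.4631, -0.1221, 0.0253]
ee_rot: [-1.561, -0.003, 1.947]
wrist_force: [0.3, -0.9, -0.7]
gripper_width: 0.0859
time: 2.65
eef_pos: [0.464, -0.1218, 0.0269]
ee_rot: [-1.564, -0.002, 1.947]
wrist_force: [-1.0, 3.4, 4.9]
gripper_width: 0.0423
time: 3.07
eef_pos: [0.464, -0.1218, 0.0269]
ee_rot: [-1.564, -0.002, 1.947]
wrist_force: [-1.0, 0.6, 0.5]
gripper_width: 0.0422
```

```bash
python3 -m jog '[[[1,0,0,20,0],[1,0,0,50,0],[1,0,0,80,0],[1,0,0,80,0],[1,0,0,80,0]]]'
python3 - <<'E'
from h import *
s=bot.observe(); print(s['eef_pos'],s['gripper_width'])
save(grab('wrist'),'w2.png',s=1.2)
E
```

```text
time: 3.48
eef_pos: [0.465, -0.1218, 0.1084]
ee_rot: [-1.568, -0.001, 1.947]
wrist_force: [-0.7, 0.5, -1.1]
gripper_width: 0.0424
[ 0.464952   -0.12178792  0.10838523] 0.042423820299608235
```

View pics/w2.png

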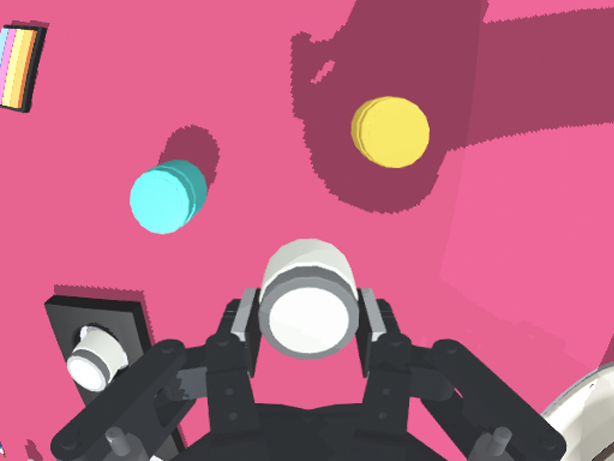

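The pot is held upright between the pads at (308,310). Next I carry it to the well.

```bash
python3 -m jog '[[[1,6,30,3,0],[1,14,68,3,0],[1,21,104,3,0],[1,28,140,3,0],[1,36,176,3,0]]]'
python3 -m jog '[[[1,7,35,0,0],[1,15,72,0,0],[1,22,108,0,0],[1,28,136,0,0],[1,32,156,0,0]]]'
```

```text
time: 3.95
eef_pos: [0.4985, 0.0553, 0.1083]
ee_rot: [-1.561, -0.002, 1.946]
wrist_force: [0.8, -0.8, -0.1]
gripper_width: 0.042
time: 4.37
eef_pos: [0.53, 0.2136, 0.106]
ee_rot: [-1.558, -0.002, 1.948]
wrist_force: [0.5, 0.4, -0.5]
gripper_width: 0.0425
```

```bash
python3 -m jog '[[[1,5,10,-10,0],[1,5,10,-30,0],[1,5,10,-45,0],[1,5,10,-45,0],[1,5,10,-45,0]]]'
python3 - <<'E'
from h import *
s=bot.observe(); print(s['eef_pos'],s['ee_rot'],s['wrist_force'])
w=grab('wrist'); t=grab('side')
a=cv2.resize(w['pixels'][150:384,100:420],(480,351)); b=cv2.resize(t['pixels'][130:310,110:260],(293,351))
cv2.imwrite('pics/p3.png',np.hstack([a,b])[...,::-1])
E
```

```text
time: 4.78
eef_pos: [0.5338, 0.2227, 0.0588]
ee_rot: [-1.553, -0.0, 1.948]
wrist_force: [0.0, -0.3, 0.4]
gripper_width: 0.0425
[0.53380715 0.22266835 0.058819  ] [-1.55251088e+00 -3.72560305e-05  1.94769917e+00] [ 0.03449605 -0.34717692  0.39930975]
```

View pics/p3.png

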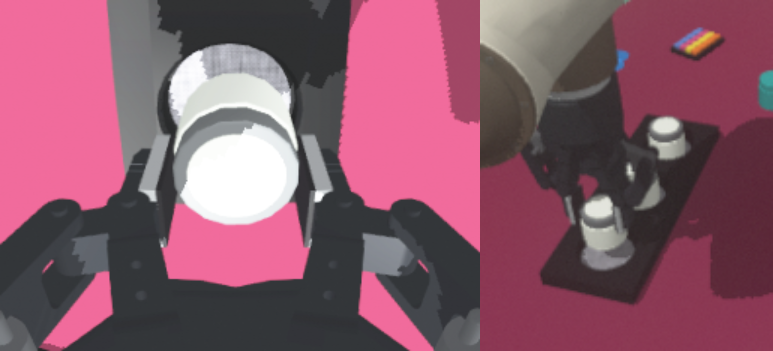

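The pot is directly over the empty well, with the well ring visible around it in both views. I'll lower it gently.

```bash
python3 -m jog '[[[1,1.5,1,-8,0],[1,1.5,1,-15,0],[1,1.5,1,-20,0],[1,1.5,1,-22,0],[1,1.5,1,-22,0]]]'
python3 -m jog '[[[1,0,0,-1,0],[1,0,0,-2,0],[1,0,0,-2,0]]]'
```

```text
time: 5.3
eef_pos: [0.5363, 0.2241, 0.0383]
ee_rot: [-1.556, -0.001, 1.947]
wrist_force: [0.5, -0.2, 0.2]
gripper_width: 0.0423
time: 5.55
eef_pos: [0.5363, 0.2241, 0.0363]
ee_rot: [-1.556, -0.001, 1.948]
wrist_force: [0.4, 0.4, 0.1]
gripper_width: 0.0425
```

```bash
python3 -m jog '[[[1,0,0,-1,0],[1,0,0,-2,0],[1,0,0,-2,0]]]'
python3 -m jog '[[[1,0,0,-0.7,0],[1,0,0,-1,0],[1,0,0,-1,0]]]'
```

```text
time: 5.8
eef_pos: [0.5362, 0.224, 0.0342]
ee_rot: [-1.556, -0.001, 1.947]
wrist_force: [0.6, -0.2, -0.0]
gripper_width: 0.0424
time: 6.05
eef_pos: [0.5362, 0.2241, 0.0332]
ee_rot: [-1.556, -0.001, 1.947]
wrist_force: [0.2, -0.6, 0.1]
gripper_width: 0.0425
```

```bash
python3 -m jog '[[[1,0,0,-0.5,0],[1,0,0,-1,0],[1,0,0,-1,0]]]'
```

```text
time: 6.3
eef_pos: [0.5362, 0.2241, 0.033]
ee_rot: [-1.556, -0.001, 1.948]
wrist_force: [-1.9, -1.6, 5.6]
gripper_width: 0.0424
```

Contact: 5.6 N upward at z = 0.033, as predicted. I'll release in stages and then lift straight up.

```bash
python3 -m jog '[[[0.4,0,0,0,0],[0.3,0,0,0,0],[0.2,0,0,0,0],[0.1,0,0,0,0],[0,0,0,0,0]]]'
python3 -m jog '[[[0,0,0,0,0],[0,0,0,0,0],[0,0,0,0,0],[0,0,0,0,0]]]'
python3 -m jog '[[[0,0,0,10,0],[0,0,0,30,0],[0,0,0,60,0],[0,0,0,100,0],[0,0,0,130,0]]]'
python3 -m jog '[[[0,-30,30,0,0],[0,-70,65,0,0],[0,-100,95,0,0],[0,-130,120,0,0],[0,-150,140,0,0]]]'
python3 -m jog '[[[0,-20,30,0,0],[0,-40,60,0,0],[0,-60,90,0,0],[0,-60,120,0,0],[0,-60,120,0,0]]]'
python3 - <<'E'
from h import *
f=grab('top'); P=cloud(f)
im=cv2.resize(f['pixels'][110:250,120:400],(784,392),interpolation=2); cv2.imwrite('pics/end.png',im[...,::-1])
m=(P[...,2]>0.032)&(P[...,2]<.055); n,l=cv2.connectedComponents(m.astype(np.uint8))
for i in range(1,n):
    k=l==i
    if 100<k.sum()<900:
        z=np.median(P[k][:,2]);t=k&(abs(P[...,2]-z)<.006); print(t.sum(),np.round(P[t].mean(0),4),P[t][:,2].std())
E
```

```text
time: 6.72
eef_pos: [0.5362, 0.224, 0.0329]
ee_rot: [-1.556, -0.001, 1.948]
wrist_force: [0.1, 0.0, 0.5]
gripper_width: 0.0848
time: 7.05
eef_pos: [0.5362, 0.224, 0.0328]
ee_rot: [-1.556, -0.001, 1.948]
wrist_force: [-0.4, 0.3, 0.6]
gripper_width: 0.0856
time: 7.47
eef_pos: [0.5368, 0.2241, 0.1663]
ee_rot: [-1.559, -0.001, 1.948]
wrist_force: [1.2, 0.6, 1.3]
gripper_width: 0.0853
time: 7.88
eef_pos: [0.385, 0.3651, 0.1675]
ee_rot: [-1.56, -0.001, 1.948]
wrist_force: [1.2, 0.8, -0.6]
gripper_width: 0.0855
time: 8.3
eef_pos: [0.3241, 0.4902, 0.1685]
ee_rot: [-1.563, -0.004, 1.953]
wrist_force: [0.7, 0.8, 0.9]
gripper_width: 0.0856
70 [ 0.7202 -0.4563  0.0432] 0.003708987054292777
232 [0.6027 0.0568 0.0469] 0.0019517895854656241
233 [0.5693 0.1381 0.0472] 0.0019345856100914222
550 [ 0.5575 -0.2969  0.0406] 0.0018758247719674222
233 [ 0.5639 -0.1174  0.0405] 0.0019154763216566977
234 [0.5375 0.2205 0.0471] 0.002114841044979013
188 [ 0.4115 -0.5956  0.0415] 0.0033600231195591084
242 [ 0.4452 -0.2077  0.0407] 0.002018953834887192
190 [0.1469 0.5794 0.0416] 0.003272620930851082
```

View pics/end.png

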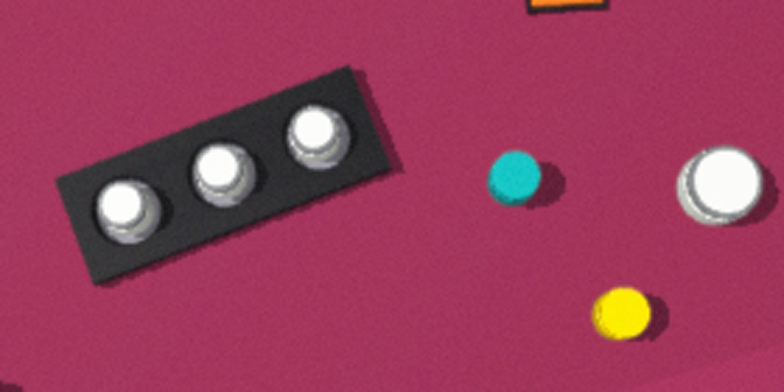

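The spare stands upright in the third well: its lid is at crop (122,205), at z = 0.047 like the other two, about 1 mm off the well's centre. The other pots have not moved, so I'm handing in.

```bash
python3 -c "
from station import bot
print(bot.observe()['time']); print(bot.close_job())"
```

```text
8.35
the job is handed in; nothing more can be done
None
```

I gripped the loose small white pot at 30 N and lowered it into the empty well, feeling for contact (about 5.6 N). I then released it, moved the arm clear and handed the job in at 8.35 s.

- **Placed pot:** the last top view shows it upright, lid at z = 0.047 m like the other two, about 1 mm from the measured well centre.
- **Other pots:** the two in the case and the wide, turquoise and yellow ones read within 0.5 mm of where they started.
- **Checks that disagreed:** the gripper read 42.4 mm on the 44 mm pot; I put that down to sensor error or soft pads. No check failed.

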